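# Weigh two washer coin boxes on the counter beam scale

## Task

Weigh the takings of two washers together: set the green-lidded coin box on the scale's steel platform beside the red-lidded one, and close the row up so that the two boxes stand long side to long side, ends level, with no gap between them or between the red box and the platform's fence. Then, with both boxes standing free, slide the red poise along the notched beam until the pointer rests at the green mark in the middle of the dial, and let go. Keep the boxes upright and leave the other things on the counter where they stand.

Things in the scene. Friction and masses are not known exactly. Their poses are not given: they have to be found in the camera images.
- scale: White counter beam scale, fixed. Origin on the counter; x from the platform to the beam, y towards fence and dial, z up. Base 190 x 200 x 46 mm centred at x -40, y 0 mm under the platform; foot 70 x 430 x 30 mm centred at x 100, y 10 under the beam. Dial board 88 mm wide, 300 mm high, at x 88, y 178. Fork round the beam's free end at x 100, y -197, 180 mm high.
- beam_pivot (a point): Hinge of the brass beam, on a grey column 36 x 28 mm, at the scale's x 100, y 130, 155 mm above the counter. The beam (10 mm thick, 22 mm tall) runs from it 330 mm along the scale's -y and 55 mm along +y.
- plate_top (a point): Centre of the top face of the steel platform, a level plate 170 x 186 mm (scale's x, y), about 66 mm above the counter at the scale's x -40, y 0. It moves up and down with the beam by up to 10 mm in all (lower when loaded). Axes parallel to the scale's.
- fence (a point): Foot of the fence's inner face, at its middle: a steel lip 28 mm high, 8 mm thick, along the platform's +y edge, 84 mm from its centre. The face looks along the scale's -y. Axes parallel to the scale's.
- red_box: Coin box with red lid, 130 x 60 x 50 mm (x, y, z). On the lid's middle a black grip rib 16 mm thick (x), 50 mm wide (y), top 82 mm above the underside. Origin: centre of the underside, z up. Same when turned half a turn. 0.27 to 0.63 kg, hidden. Starts on the platform, x nearly along the scale's x, 3 to 21 mm off the fence; the green box goes on its -y side.
- green_box: Coin box with green lid, 130 x 60 x 50 mm (x, y, z). On the lid's middle a black grip rib 16 mm thick (x), 50 mm wide (y), top 82 mm above the underside. Origin: centre of the underside, z up. Same when turned half a turn. 0.27 to 0.63 kg, hidden. Starts on the counter left or right of the scale.
- poise_grip (a point): Centre of the steel grip roll on the red poise: a cylinder 26 mm thick, 36 mm long, its axis along the scale's x. The poise's body below is 40 mm long (y), 34 mm wide, its top 30 mm under this point. 207 mm above the counter when the beam is level; rises and sinks up to 20 mm with it. Pinch it, or push it with a finger, from above.
- poise (a joint): Place of the poise on the beam, 0 to 0.19 m from its zero (105 mm from the hinge), growing towards the beam's free end (scale's -y). The notches are marks every 10 mm, no clicks: it slides smoothly with 2.5 N friction and stays where it is left. Starts at 0 to 0.045, too near zero for the load.
- beam (a joint): Tilt of the beam, rad, between stops at -0.07 and 0.07; 0 is level, positive = poise's end up, load too heavy. It swings freely and settles in about 1 s; a gripper that holds or leans on the poise falsifies it.
- pointer (a joint): Angle of the red needle (112 mm long): 4 times the beam's tilt, stops at -0.28 and 0.28 rad. 0 = upright at the green mark; positive = load too heavy, needle leaning to the scale's +y: slide the poise to the free end. Off the stops it changes 0.014 rad per mm of poise. Each mm of poise from zero balances 8 g of boxes.
- needle_tip (a point): Tip of the red needle.
- dial_mid (a point): The point where the needle's tip stands when the pointer is centred, at the green mark.
- grey_box: The third coin box, with a plain grey lid, same shape and size as the other two; stays where it is. Origin at the centre of its underside.
- detergent: Orange bottle with a yellow label and blue cap, 80 mm across and 200 mm tall; bystander. Origin at the centre of its foot.
- softener: Blue bottle with a white label and cap, 72 mm across and 170 mm tall; bystander. Origin at the centre of its foot.
- stain_can: Metal can with a green label, 66 mm across and 150 mm tall; bystander. Origin at the centre of its foot.
- sheets_carton: Closed cardboard carton, 70 x 160 x 100 mm (x, y, z); bystander. Origin at the centre of its underside.
- measure_cup: White measuring cup, 72 mm across the rim and 70 mm tall; bystander. Origin at the centre of its foot.
- brush: Hand brush 180 mm long lying along its x axis; bystander. Origin under its middle.
Not all that is in view belongs to the job. Leave any purple look-alike of the green_box alone.

How it is judged (in metres and radians):
On the way:
1. the green box stands free on the platform, flush against the red box, and the red box flush against the fence (y of green_box in the frame of red_box between -0.0635 and -0.055 m and x of green_box in the frame of red_box between -0.012 and 0.012 m and angle between the x axis of green_box and the x axis of red_box, either way round below 0.05 rad and angle between the x axis of red_box and the x axis of scale, either way round below 0.05 rad and y of red_box in the frame of fence above -0.034 m and z of red_box in the frame of plate_top between -0.003 and 0.004 m and angle between each of red_box, green_box's own z axis and vertical below 0.06 rad and z of green_box in the frame of plate_top between -0.003 and 0.004 m and x of red_box in the frame of plate_top between -0.03 and 0.03 m and contact force between the fingers and green_box below 0.3 N), for 0.2 s.
At the end, for the whole second after the job is handed in: Both boxes upright on the platform, free and at rest, long sides together (gap < 3.5 mm, ends within 12 mm), red one on the fence (gap < 4 mm) and within 30 mm of mid-plate along it, all square within 0.05 rad; pointer still, within 0.045 rad of the green mark (5 mm at the tip) (all of step 1 and value of joint pointer between -0.045 and 0.045 rad and velocity of joint pointer between -0.1 and 0.1 rad/s and linear speed of green_box below 0.02 m/s); the robot touches nothing.
It fails at once if a bystander is moved more than 30 mm (distance of any of grey_box, detergent, softener, stain_can, sheets_carton, measure_cup, brush from where it was at the start of the episode above 0.03 m).
It fails at once if a coin box is tipped (angle between any of red_box, green_box's own z axis and vertical above 0.6 rad).
It also fails if it takes over 69 s, if anything falls off the work surface, if the arm or the gripper's body presses on something with over 40 N, if the wrist force passes 120 N, or if a joint passes its speed limit or range.

## Robot

A 7-joint arm with a two-finger parallel gripper is mounted at the origin on the work surface. World frame = base frame: x ahead of the robot, y to its left, z up, the work surface at z = 0. Lengths are in mm, angles in rad, forces in N, time in s.
With the tool pointing down it reaches from about 425 to 825 mm from the base axis. Payload 3.6 kg.
Tool frame: the origin (TCP) lies midway between the tips of the shut fingers; the grasp point (between the pads) lies 19 mm behind it (arm.grip_point_offset is the distance from the TCP to the grasp point, in mm); z points along the fingers, y is the line along which they close (so a half turn about z gives the same grasp; the last joint's range is limited). The gripper opens to 85 mm and grips with 20 to 120 N. Pads are 22 mm wide; open, the fingers measure 114 mm over their backs; the gripper's body (76 mm by 85 mm) begins 54 mm behind the grasp point. The pads swing forward as they close: fully open they stand 13 mm farther back than shut.
Start: joints at [1.075, 0.615, -0.013, 1.423, 0.008, 1.103, -0.04], TCP at [293.686, -579.837, 231.297] pointing down, gripper open.
Joint ranges: [-3.12, 3.12], [-0.3, 2.06], [-1.34, 1.32], [0.26, 2.42], [-1.36, 4.5], [0.01, 1.98], [-2.84, 2.84]. Speed limits (rad/s): [2.79, 2.79, 3.14, 3.14, 3.14, 3.14, 3.14].

## Interface

Orientations are given as a unit quaternion [w, x, y, z].
In Python, from workcell import arm gives the robot as it stands. Calls block until the motion is done:
- arm.move_ptp(position, orientation): joint-space move of the TCP to a pose.
- arm.move_l(position, v=150, orientation=None, threshold=None): straight line of the TCP; orientation=None keeps the orientation; v is the mean speed in mm/s. With threshold (N) it stops when the force on the tool has changed by that much, and returns True; else False.
- arm.set_joints(angles): joint-space move.
- arm.release() and arm.grab(force=None): open the fingers fully, or close them until they stop; force is the grip in N (None keeps the last).
- arm.wait(seconds).
- arm.solve_ik(position, orientation): joint angles nearest the present ones, or None.
- arm.observe(): the state.
- arm.capture(name): name is "side" or "top"; returns a dict with "pixels" (420x560x3 uint8, red, green, blue), "fx", "fy", "cx", "cy" (pixels), "dist_coeffs" ([k1, k2, p1, p2, k3] as OpenCV has them; the pictures are not rectified), "position" and "rotation" of the camera in the world. Camera axes: x right, y up, looking along -z (the intrinsics and any distortion apply to the point x, -y, -z); pixel columns grow to the right and rows downward; lengths in mm; the calibration is good to about 2 mm. A picture is of the moment at which its call begins. There is no depth.
A pose or a line that the arm cannot do raises arm.IKError and nothing moves.
- arm.hand_in(): hands the job in; it is judged then, once.
The state is a dict: "t": time; "q": joint angles; "dq": joint speeds; "effort": joint torques, N m; "ee_pos": TCP position; "tool_rot": TCP orientation; "force": force on the tool from outside, world axes, zero at the start; "wrist_torque": the same for the moment, N m; "width": finger opening in mm; "grip_force": force on a finger pad.
Only numpy, scipy, OpenCV 4.12 (cv2) and the standard library are available. Lean on these libraries where they do the work, as an engineer would, in place of code of your own. Each camera call takes 0.05 s, during which the arm holds its last target. There are 200 camera calls.

## Working session

There is one attempt and no reset: what is moved stays moved. The work goes in short steps, each a Python script; the robot and the scene stay as the last script left them, time stands still between calls to the robot, and variables do not carry over. Pictures are saved under pics/ and viewed, at most 10 in all, crops included, and the job is handed in when it is done.

```bash
ls; mkdir -p pics; python3 - <<'E'
from workcell import arm
import cv2,numpy as np,pickle
for n in("side","top"):
    c=arm.capture(n); pickle.dump(c,open(f"pics/{n}0.pkl","wb"))
    cv2.imwrite(f"pics/{n}0.png",c["pixels"][:,:,::-1])
    print(n,{k:np.round(v,3).tolist() for k,v in c.items() if k!="pixels"})
o=arm.observe();print(o)
E
```

```text
pics
side {'fx': 405.676, 'fy': 405.676, 'cx': 275.854, 'cy': 210.399, 'dist_coeffs': [-0.114, 0.0, 0.0, 0.0, 0.0], 'position': [168.321, 821.045, 1275.992], 'rotation': [-0.165, -0.066, 0.318, 0.931]}
top {'fx': 391.865, 'fy': 391.865, 'cx': 281.274, 'cy': 209.737, 'dist_coeffs': [-0.102, 0.0, 0.0, 0.0, 0.0], 'position': [305.477, 4.191, 1501.322], 'rotation': [-0.701, -0.056, 0.047, 0.709]}
{'t': 0.1, 'q': array([ 1.07555687,  0.61585167, -0.01262447,  1.42476019,  0.00808461,
        1.10338954, -0.04040184]), 'dq': array([-2.62616293e-05, -2.94227738e-03,  1.04836424e-03, -4.00936680e-03,
       -8.29522539e-05, -1.13816045e-03, -5.63337048e-04]), 'effort': array([ 5.62174300e-04, -4.70385110e+01,  2.60152537e-01, -1.71570539e+01,
        1.01450758e-02,  5.86342896e-03,  2.64015335e-05]), 'ee_pos': array([ 293.34974846, -579.26183076,  230.22788471]), 'tool_rot': array([-1.14595143e-03,  9.72652871e-01,  2.32260632e-01, -2.79645585e-04]), 'force': array([ 0.40822158, -0.69857624, -0.15129262]), 'wrist_torque': array([ 0.07252277,  0.03709621, -0.03359464]), 'grip_force': 0.0, 'width': 85.63130175277493}
```

View pics/side0.png

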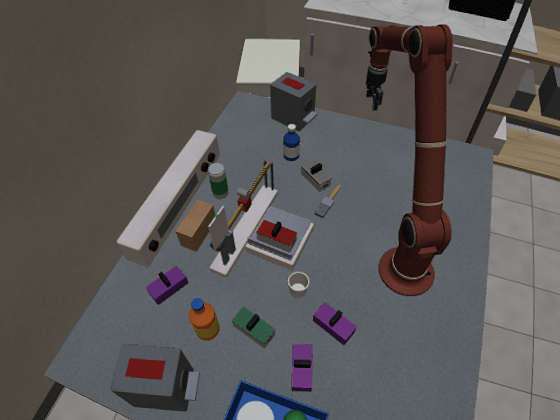

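View pics/top0.png

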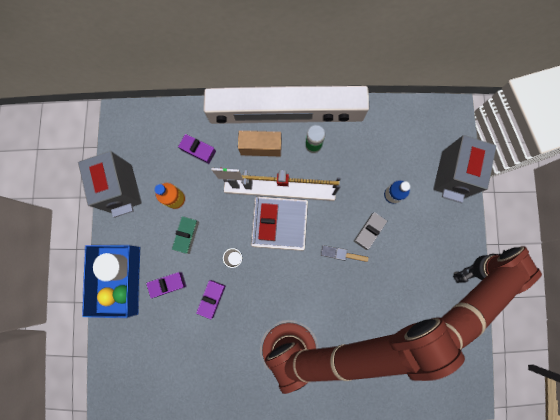

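The candidates for the green box, by top-view pixel, are:
- green lid (184,235)
- purple look-alikes (197,149), (166,284) and (210,299)
- grey box (370,230)

I choose the green one at (184,235), which is at (254,325) in the side view. The red box is on the platform at (268,222) and the poise is at (283,178). Next I check these in close crops.

```bash
cat > h.py <<'E'
import cv2,numpy as np,pickle
from scipy.spatial.transform import Rotation as R
def rot(q): return R.from_quat([q[1],q[2],q[3],q[0]]).as_matrix()
def K(c): return np.array([[c["fx"],0,c["cx"]],[0,c["fy"],c["cy"]],[0,0,1.]])
def ray(c,p):
    u=cv2.undistortPoints(np.array([[p]],float),K(c),np.array(c["dist_coeffs"],float))[0,0]
    d=rot(c["rotation"])@np.array([u[0],-u[1],-1]); return np.array(c["position"],float),d/np.linalg.norm(d)
def atz(c,p,z):
    o,d=ray(c,p); return o+d*(z-o[2])/d[2]
def tri(c1,p1,c2,p2):
    o1,d1=ray(c1,p1);o2,d2=ray(c2,p2)
    s=np.linalg.lstsq(np.c_[d1,-d2],o2-o1,rcond=None)[0]
    a,b=o1+s[0]*d1,o2+s[1]*d2; return (a+b)/2,np.linalg.norm(a-b)
def proj(c,P):
    M=rot(c["rotation"]).T; v=(np.atleast_2d(P)-c["position"])@M.T
    v=v*[1,-1,-1]; return cv2.projectPoints(v,np.zeros(3),np.zeros(3),K(c),np.array(c["dist_coeffs"],float))[0][:,0]
def crop(c,x0,y0,x1,y1,s,g=10):
    im=cv2.resize(c["pixels"][y0:y1,x0:x1,::-1],None,fx=s,fy=s,interpolation=cv2.INTER_CUBIC)
    for x in range(-(-x0//g)*g,x1,g):
        X=int((x-x0+.5)*s);cv2.line(im,(X,0),(X,8),(0,255,255),1);cv2.putText(im,str(x),(X-10,20),0,.35,(0,255,255),1)
    for y in range(-(-y0//g)*g,y1,g):
        Y=int((y-y0+.5)*s);cv2.line(im,(0,Y),(8,Y),(0,255,255),1);cv2.putText(im,str(y),(10,Y+4),0,.35,(0,255,255),1)
    return im
def down(yaw):  # tool z down, tool y axis at angle yaw (rad) from world y
    m=R.from_euler('z',yaw)*R.from_euler('x',np.pi); q=m.as_quat(); return [q[3],q[0],q[1],q[2]]
def load(n): return pickle.load(open(n,"rb"))
E
python3 - <<'E'
from h import *
t=load("pics/top0.pkl");s=load("pics/side0.pkl")
im=crop(t,155,160,350,260,4.1);cv2.imwrite("pics/topc.png",im)
a=crop(s,205,155,320,275,5);b=crop(s,230,300,280,350,4)
o=np.zeros((600,800,3),np.uint8);o[:a.shape[0],:a.shape[1]]=a[:600];o[:b.shape[0],580:780]=b
cv2.imwrite("pics/sidec.png",o)
E
```

```text
(no output)
```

View pics/topc.png

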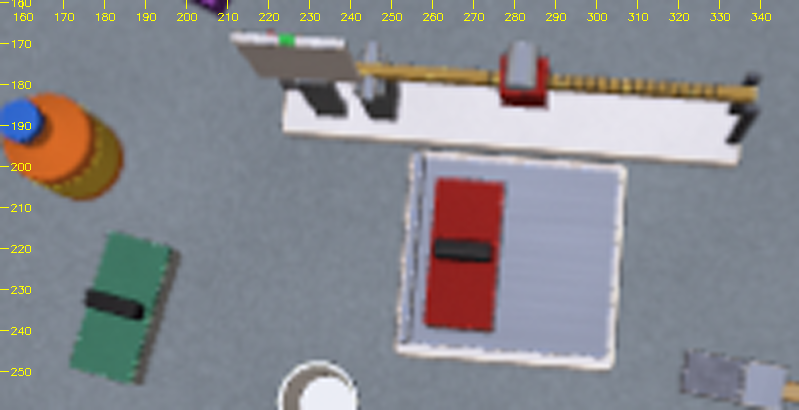

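View pics/sidec.png

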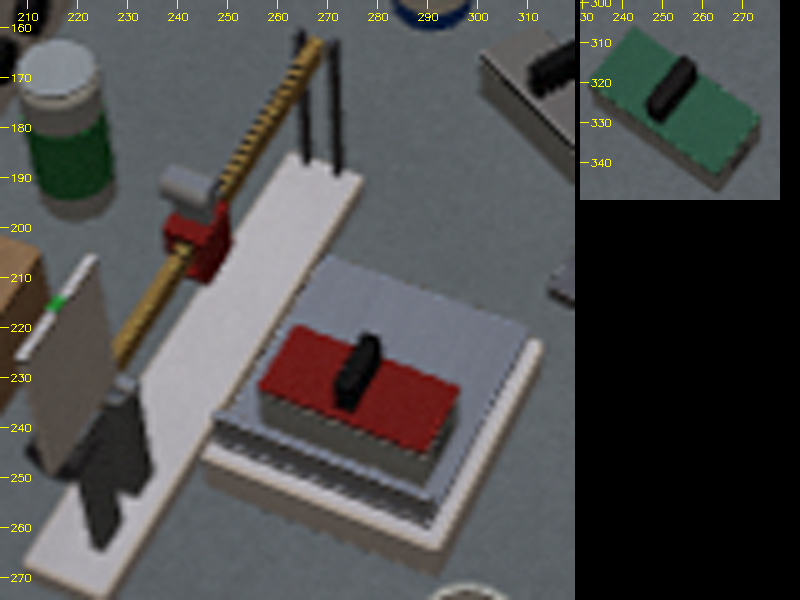

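```bash
cat > fit.py <<'E'
from h import *
from scipy.optimize import least_squares
t=load("pics/top0.pkl");s=load("pics/side0.pkl")
T=lambda L:np.array(L)/4.1+[155,160]-.5
S=lambda L:np.array(L)/5+[205,155]-.5
G=lambda L:np.array(L)/4+[230,300]-.5
def fit(name,obs,x0,scale=False):
    def res(p):
        m=R.from_euler('z',p[3]).as_matrix()
        return np.concatenate([(proj(c,np.array(M)@m.T+p[:3])-px).ravel() for c,M,px in obs])
    r=least_squares(res,x0,loss='soft_l1',f_scale=1.);print(name,np.round(r.x,3));print(np.round(res(r.x).reshape(-1,2),1).tolist());return r.x
base=[[55,100,46],[55,-100,46],[-135,-100,46],[-135,100,46]]
p=fit("scale",[(t,base,T([(413,152),(626,167),(612,369),(396,350)])),
 (t,[[65,225,30],[65,-205,30]],T([(283,131),(740,164)])),
 (s,[[65,-205,30],[135,-205,30],[135,225,30]],S([(362,180),(292,150),(22,560)])),
 (s,[[-135,-100,46],[-135,100,46],[55,100,46]],S([(542,343),(437,547),(203,458)]))],[700,50,0,0])
box=[[65,30,50],[65,-30,50],[-65,-30,50],[-65,30,50]]
red=fit("red",[(t,box,T([(437,178),(505,182),(492,331),(425,327)])),(s,box,S([(260,385),(295,325),(458,388),(425,452)]))],[700,50,66,0])
gr=fit("green",[(t,box,T([(113,232),(179,250),(142,384),(70,366)])),(s,box,G([(12,90),(52,26),(180,120),(137,174)]))],[650,350,0,0])
g=tri(t,T([(522,65)])[0],s,S([(190,186)])[0]);print("grip",g)
m=R.from_euler('z',p[3]).as_matrix()
print("red in scale",m.T@(red[:3]-p[:3]),red[3]-p[3]);print("grip in scale",m.T@(g[0]-p[:3]))
for n,c,q in(("t",t,T([(287,40)])[0]),("s",s,S([(57,304)])[0])): 
    print("mark",q,"dial300 proj",proj(c,m@[88,178,300]+p[:3]),"dialmid",proj(c,m@[100,130,267]+p[:3]))
E
python3 fit.py
```

```text
scale [ 5.12207e+02  2.62520e+01 -5.97500e+00 -8.60000e-02]
[[0.0, -0.8], [0.7, -0.6], [0.7, 0.4], [-0.2, 1.0], [0.0, 0.3], [0.2, 0.2], [0.6, -0.6], [-0.7, -0.0], [-0.8, 0.8], [0.7, 0.0], [0.0, 1.3], [-1.1, -0.1]]
red [ 4.68696e+02  7.02120e+01  6.26860e+01 -9.10000e-02]
[[0.0, -0.1], [0.1, 0.2], [0.3, -0.0], [-0.2, -0.4], [-0.7, 0.3], [-0.0, -0.2], [0.7, -0.2], [0.2, 0.2]]
green [ 4.31301e+02  3.86691e+02 -1.26170e+01 -2.65000e-01]
[[0.6, -0.1], [-0.6, -0.5], [-1.1, 0.1], [1.4, 0.4], [-1.1, -1.0], [0.4, 1.0], [0.5, -0.6], [-0.0, 0.8]]
grip (array([611.5363495 ,  17.43368986, 214.19353567]), np.float64(1.3547449124572657))
red in scale [-47.13589613  40.04779705  68.6606509 ] -0.0042633172789133394
grip in scale [ 99.71991824  -0.22874961 220.16862755]
mark [224.5        169.25609756] dial300 proj [[225.36598291 169.43927332]] dialmid [[241.86356906 169.36079068]]
mark [215.9 215.3] dial300 proj [[215.82194748 216.3827709 ]] dialmid [[221.63425388 210.41710437]]
```

The choice is confirmed: the green lid with a black rib is the only green box, and the fitted sizes agree within about 1 px. I refit with the known z = 0 and check the reach.

```bash
sed -i 's/^def fit/Z={"scale":0,"green":0}\ndef fit/; s/        m=R.from_euler(.z.,p\[3\])/        p=np.r_[p[:2],Z.get(name,p[2]),p[3]];m=R.from_euler("z",p[3])/' fit.py
python3 fit.py; python3 - <<'E'
from h import *
from workcell import arm
for n,P,a in(("gr",[431,387,56],-.265),("plate",[468,0,125],-.086),("poise",[611,17,200],-.086),("poise2",[600,-150,200],-.086)):
    for k in(-1,0,1,2):
        q=arm.solve_ik(P,down(a+k*np.pi/2)); print(n,k,None if q is None else np.round(q,2))
E
```

```text
scale [ 5.11107e+02  2.75370e+01  2.29300e+00 -8.60000e-02]
[[-0.5, -0.8], [0.4, -0.6], [0.5, 0.6], [-0.6, 1.2], [-0.6, 0.3], [0.1, 0.2], [0.7, -1.3], [-0.7, -0.7], [-1.0, 0.3], [1.0, -0.6], [0.3, 0.8], [-1.1, -0.7]]
red [ 4.68696e+02  7.02120e+01  6.26860e+01 -9.10000e-02]
[[0.0, -0.1], [0.1, 0.2], [0.3, -0.0], [-0.2, -0.4], [-0.7, 0.3], [-0.0, -0.2], [0.7, -0.2], [0.2, 0.2]]
green [429.701 387.866 -46.199  18.573]
[[-0.4, -0.1], [-1.5, -0.4], [-2.5, 0.4], [-0.0, 0.5], [-1.1, -2.3], [0.6, -0.3], [0.7, -1.4], [-0.1, 0.0]]
grip (array([611.5363495 ,  17.43368986, 214.19353567]), np.float64(1.3547449124572657))
red in scale [-45.91229605  38.8831202   60.39252102] -0.00471569079318454
grip in scale [100.92528325  -1.45985602 211.90049767]
mark [224.5        169.25609756] dial300 proj [[224.53749876 169.16246484]] dialmid [[241.16159091 169.08313114]]
mark [215.9 215.3] dial300 proj [[215.61525388 215.17619157]] dialmid [[221.46436155 209.22621855]]
gr -1 [-0.15  1.03 -1.15  1.78  1.08  1.1   1.17]
gr 0 [-0.79  0.73  0.03  1.81 -0.03  0.61 -2.57]
gr 1 [-0.53  0.76 -0.39  1.8   0.43  0.67 -1.43]
gr 2 [-0.38  0.82 -0.65  1.79  0.68  0.77 -0.08]
plate -1 [ 0.66  0.77 -1.15  2.04  0.89  0.96  2.08]
plate 0 [-0.08  0.49  0.04  2.06 -0.04  0.59 -1.67]
plate 1 [ 0.18  0.51 -0.32  2.05  0.27  0.62 -0.41]
plate 2 [ 0.4   0.57 -0.66  2.05  0.54  0.7   0.88]
poise -1 [ 0.53  0.84 -1.15  1.56  0.79  1.27  2.31]
poise 0 [-0.07  0.58  0.01  1.58 -0.01  0.97 -1.71]
poise 1 [ 0.17  0.61 -0.4   1.58  0.26  1.01 -0.39]
poise 2 [ 0.36  0.68 -0.74  1.57  0.5   1.09  0.98]
poise2 -1 [-0.09  0.64  0.52  1.57 -0.35  1.02 -2.7 ]
poise2 0 [ 0.16  0.59  0.07  1.56 -0.05  0.98 -1.4 ]
poise2 1 [ 0.39  0.61 -0.3   1.56  0.2   1.01 -0.06]
poise2 2 [ 0.6   0.68 -0.69  1.55  0.47  1.08  1.29]
```

```bash
python3 - <<'E'
from h import *
from workcell import arm
t=load("pics/top0.pkl");T=lambda L:np.array(L)/4.1+[155,160]-.5
r=atz(t,T([(115,304)])[0],82);print("rib",r)
P=np.array([429.9,387.5]);print(r[:2]-P)
if np.hypot(*(r[:2]-P))<8:
    P=(P+r[:2])/2
    o=arm.observe();e=o["ee_pos"]
    arm.move_l([e[0],e[1],420],v=300)
    q=down(-.27+np.pi/2)
    arm.move_ptp([P[0],P[1],300],q)
    arm.move_l([P[0],P[1],150],v=200)
    f0=np.mean([arm.observe()["force"] for _ in range(5)],0)
    print("hit",arm.move_l([P[0],P[1],57],v=100,threshold=12))
    arm.grab(50)
    o=arm.observe();print(o["width"],o["grip_force"],o["ee_pos"])
    arm.move_l([P[0],P[1],150],v=100); arm.wait(.5)
    F=[]
    for _ in range(8): F.append(arm.observe()["force"]); arm.wait(.03)
    print("f0",f0,"f",np.mean(F,0),np.std(F,0)); o=arm.observe();print(o["width"],o["t"])
    c=arm.capture("side");pickle.dump(c,open("pics/side1.pkl","wb"))
E
```

```text
rib [430.6921585 385.3247199  82.       ]
[ 0.7921585 -2.1752801]
hit False
15.000437246670261 49.41279709339142 [430.2508653  386.60396497  57.24388537]
f0 [0.96470728 0.96057596 0.41973184] f [-0.18819939  0.01540281 -2.92410865] [0.60465686 0.35308793 0.57806157]
15.04515658778829 8.775
```

```bash
python3 - <<'E'
from h import *
from workcell import arm
A=-.086;m=R.from_euler('z',A).as_matrix();O=np.array([511.4,27.2,0])
W=lambda x,y,z:(m@[x,y,z]+O)
q=down(A+np.pi/2)
e=arm.observe()["ee_pos"];arm.move_l([e[0],e[1],270],v=250)
arm.move_l(W(-46,-34,270),v=250,orientation=q)
arm.move_l(W(-46,-34,57+85),v=150)
arm.wait(.3)
print("hit",arm.move_l(W(-46,-34,57+50),v=25,threshold=4))
o=arm.observe();print("under z",o["ee_pos"][2]-57.2,o["force"])
z=o["ee_pos"][2]
print("push",arm.move_l(W(-46,8,z),v=25,threshold=15))
o=arm.observe();print(m.T@(o["ee_pos"]-O),m.T@o["force"],o["t"],o["width"])
for n in("side","top"):
    c=arm.capture(n);pickle.dump(c,open(f"pics/{n}2.pkl","wb"))
E
```

```text
hit True
under z 62.58024985312518 [ 0.9086347   0.4513059  -2.64070797]
push True
[-47.04406085 -24.29485172 119.79987042] [-0.83383783 -0.1257862   3.42073287] 14.1 14.76769701385409
```

```bash
python3 - <<'E'
from h import *
from workcell import arm
A=-.086;m=R.from_euler('z',A).as_matrix();O=np.array([511.4,27.2,0])
W=lambda x,y,z:(m@[x,y,z]+O)
z=arm.observe()["ee_pos"][2]+.5
for y in(-20,-15,-11,-8,-6,-4,-2,0,2):
    h=arm.move_l(W(-46,y,z),v=25,threshold=25)
    o=arm.observe();f=m.T@o["force"];print(y,h,np.round(m.T@(o["ee_pos"]-O),1),np.round(f,1))
    if f[1]<-14: break
for n in("side","top"):
    c=arm.capture(n);pickle.dump(c,open(f"pics/{n}2.pkl","wb"))
print(o["t"])
t=load("pics/top2.pkl");s=load("pics/side2.pkl")
a=crop(t,225,185,345,255,4.0);b=crop(s,240,195,320,275,3.8)
im=np.zeros((600,800,3),np.uint8);im[:a.shape[0],:a.shape[1]]=a;im[290:290+b.shape[0],:b.shape[1]]=b
cv2.imwrite("pics/c2.png",im)
E
```

```text
-20 False [-47.  -22.8 120.3] [-3.8 -4.3  8.6]
-15 False [-46.8 -20.4 120.4] [-3.4 -8.2 11.5]
-11 False [-46.3 -16.3 120.4] [-0.5 -8.4  9.9]
-8 False [-46.1 -13.5 120.4] [-1.9 -8.6 10.4]
-6 False [-46.  -11.8 120.5] [-2.  -9.2 11.5]
-4 False [-46.  -10.  120.4] [-1.3 -9.5 11.4]
-2 False [-46.   -8.7 120.5] [ -2.4 -11.5  12.8]
0 False [-46.   -8.6 120.5] [ -2.4 -14.6  15.9]
16.55
```

View pics/c2.png

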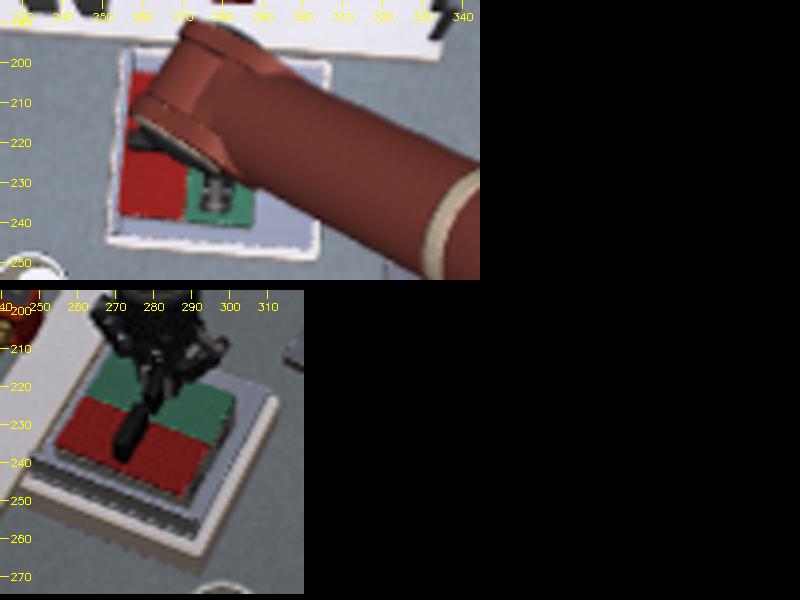

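```bash
cat >> h.py <<'E'
A=-.086;m=R.from_euler('z',A).as_matrix();O=np.array([511.4,27.2,0])
W=lambda x,y,z:(m@[x,y,z]+O)
S=lambda P:m.T@(np.array(P)-O)
E
python3 - <<'E'
from h import *
from workcell import arm
arm.release();arm.wait(.2)
e=arm.observe()["ee_pos"];print(S(e))
arm.move_l([e[0],e[1],240],v=200)
arm.move_l(W(-60,-200,300),v=350,orientation=down(A+np.pi))
arm.wait(.3)
for n in("side","top"):
    c=arm.capture(n);pickle.dump(c,open(f"pics/{n}3.pkl","wb"))
print(arm.observe()["t"],np.round(arm.observe()["q"],2))
t=load("pics/top3.pkl");s=load("pics/side3.pkl")
a=crop(t,205,160,345,255,4.0);b=crop(s,205,160,320,275,2.6)
c=crop(t,205,160,250,185,7,5);d=crop(s,200,195,240,230,6,5)
im=np.zeros((600,800,3),np.uint8)
for k,x,y in((a,0,0),(b,0,382),(c,310,390),(d,560,0)): k=k[:600-y,:800-x];im[y:y+k.shape[0],x:x+k.shape[1]]=k
cv2.imwrite("pics/c3.png",im)
E
```

```text
[-4.60013753e+01  1.71104467e-02  1.20274569e+02]
20.5333 [ 1.18  0.54 -1.33  1.8   0.55  1.25  1.18]
```

View pics/c3.png

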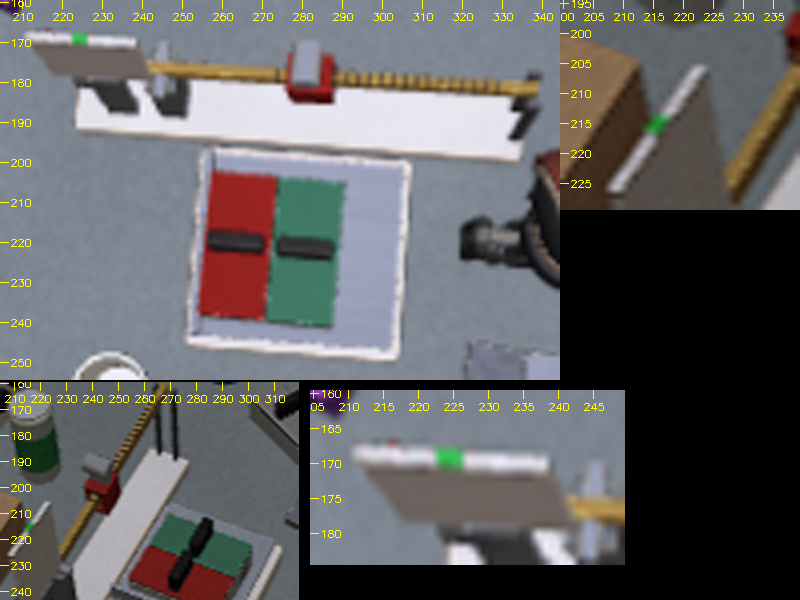

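```bash
cat > sl.py <<'E'
from h import *
from workcell import arm
def grip(y,z):
    arm.move_l(W(101,y,z+75),v=300); arm.move_l(W(101,y,z),v=150,threshold=15); arm.grab(30)
def look(tag):
    for n in("side","top"):
        c=arm.capture(n);pickle.dump(c,open(f"pics/{n}{tag}.pkl","wb"))
    t=load(f"pics/top{tag}.pkl");s=load(f"pics/side{tag}.pkl")
    a=crop(t,225,160,345,210,4.0);c=crop(t,205,158,250,185,8,5);d=crop(s,225,155,290,220,6,5)
    im=np.zeros((600,800,3),np.uint8)
    for k,x,y in((a,0,0),(c,0,220),(d,400,205)): k=k[:600-y,:800-x];im[y:y+k.shape[0],x:x+k.shape[1]]=k
    cv2.imwrite(f"pics/c{tag}.png",im)
E
python3 - <<'E'
from sl import *
t=load("pics/top3.pkl");g=S(atz(t,(281,175.2),216));print("grip",g)
y=g[1]
arm.move_ptp(W(101,y,300),down(A));print(np.round(arm.observe()["q"],2))
grip(y,200)
o=arm.observe();e=S(o["ee_pos"]);print("w",o["width"],e,o["force"])
y0=e[1]
arm.move_l(W(101,y0-72,193),v=80)
o=arm.observe();print(S(o["ee_pos"]),np.round(o["force"],1),o["width"])
arm.release();e=o["ee_pos"];arm.move_l(W(101,y0-72,265),v=200)
arm.move_l(W(20,y0-130,330),v=250);arm.wait(.4)
look(4);print(arm.observe()["t"])
E
```

```text
grip [101.17211603   1.80396338 216.        ]
[ 0.15  0.52 -0.37  1.43  0.19  1.23 -1.89]
w 25.463928776235623 [101.15933992   1.62170822 200.3690128 ] [-0.21580649 -1.11705486  1.43176161]
[101.18603501 -72.57710086 192.93170171] [ 0.2 -3.   2.1] 24.85526290996279
27.9083
```

View pics/c4.png

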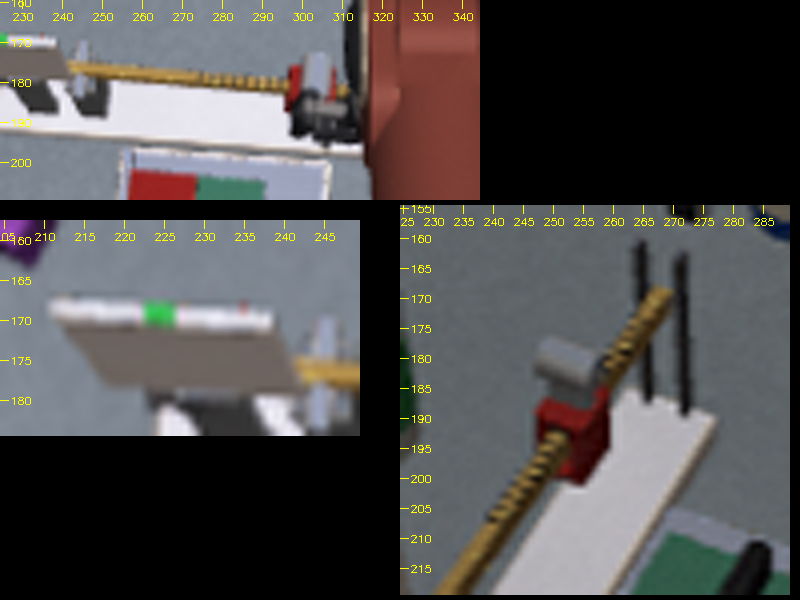

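Poise overshot: the needle is at the negative stop (234.5,168.5) and the beam end is down. The minimum possible load (0.54 kg) puts balance at 67 mm or more, so I move back about 24 mm.

```bash
python3 - <<'E'
from sl import *
arm.move_l(W(101,-75,260),v=250)
grip(-75,180)
o=arm.observe();e=S(o["ee_pos"]);print("w",o["width"],e,o["force"])
arm.move_l(W(101,-49,191),v=50)
o=arm.observe();print(S(o["ee_pos"]),np.round(o["force"],1),o["width"])
arm.release();arm.move_l(W(101,-49,265),v=150)
arm.move_l(W(20,-130,330),v=250);arm.wait(.8)
look(5);print(arm.observe()["t"])
E
```

```text
w 25.242217535812625 [101.22199598 -75.31699036 180.6118472 ] [-1.10812115 -0.13308989  3.46411946]
[101.12921819 -47.0170253  190.88898637] [ 2.7  0.4 -2.7] 24.756613155403212
33.5583
```

View pics/c5.png

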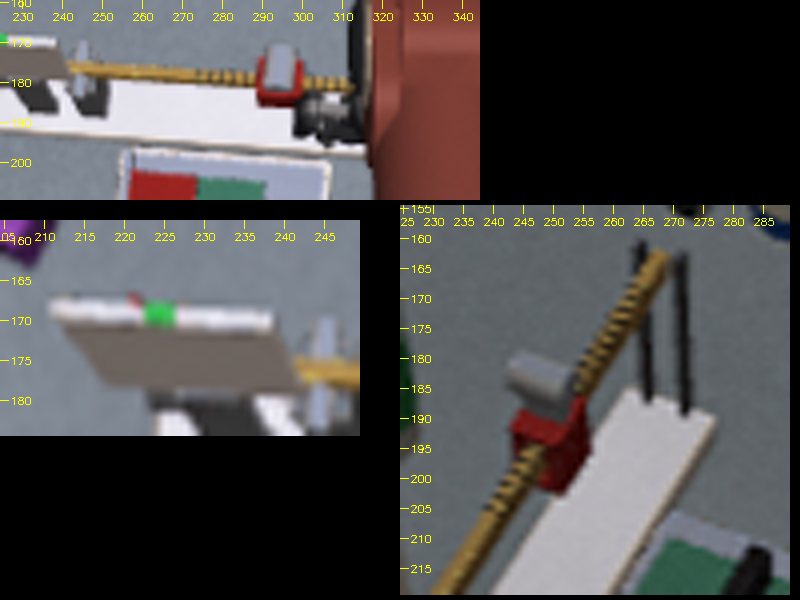

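```bash
cat >> sl.py <<'E'
def meas(tag):
    t=load(f"pics/top{tag}.pkl")["pixels"][165:170,208:242].astype(float)
    r=np.clip(t[...,0]-np.maximum(t[...,1],t[...,2])-8,0,None);x=np.arange(208,242)
    g=np.clip(t[...,1]-t[...,0]-40,0,None)
    s=load(f"pics/side{tag}.pkl")["pixels"][150:180,255:280].astype(float)
    b=np.clip(s[...,0]-s[...,2]-35,0,None)
    rows=np.where(b.max(1)>20)[0]
    print(tag,"needle",(r*x).sum()/max(r.sum(),1e-9),r.sum(),"rows",r.sum(1).round(),"green",(g*x).sum()/g.sum(),"beamrow",np.round(b.sum(1)[:26]).astype(int))
E
python3 -c "
from sl import *
for k in(0,3,4,5): meas(k)"
```

```text
0 needle 220.45283018867926 53.0 rows [ 0.  0. 22. 31.  0.] green 224.35555555555555 beamrow [  0   0   0   0   0   0   0   0   0   0   0   0   9 107 102 121  93 111
  14 109   6  82  24  92  29  59]
3 needle 216.19230769230768 26.0 rows [ 0.  0. 26.  0.  0.] green 224.36165577342047 beamrow [  0   0   0   0   0   0   0   0   0   0   7 119  99 128 109 105  66  70
  37  74  31  97  16  96   9  89]
4 needle 235.0 26.0 rows [ 0.  0.  0. 10. 16.] green 224.36111111111111 beamrow [  0   0   0   0   0   0   0   0   0   0   0   0   0   0   0   0   0   0
   0 115 129 114 108 105  62  38]
5 needle 221.34567901234567 81.0 rows [ 0.  0. 28. 53.  0.] green 224.4304932735426 beamrow [  0   0   0   0   0   0   0   0   0   0   0   0   0 121 106 126 111 122
  58  62  14  74  20 137   2  80]
```

```bash
python3 - <<'E'
from sl import *
t=load("pics/top5.pkl")
print(proj(t,[W(88,178,300),W(97,178,270),W(97,178,280)]).round(2))
arm.move_l(W(101,-46,265),v=250)
grip(-46,196)
e=S(arm.observe()["ee_pos"]);print(e)
arm.move_l(W(101,-56,191),v=40);arm.wait(.3)
o=arm.observe();e=S(o["ee_pos"]);print(e,np.round(o["force"],1))
if abs(e[1]+56)>.7:
    arm.move_l(W(101,-56-(e[1]+56),191),v=20);arm.wait(.3);print(S(arm.observe()["ee_pos"]))
y=S(arm.observe()["ee_pos"])[1]
arm.release();arm.move_l(W(101,y,265),v=150)
arm.move_l(W(20,-130,330),v=250);arm.wait(1.)
look(6);meas(6);arm.wait(.3)
look(7);meas(7);print(arm.observe()["t"])
E
```

```text
[[224.76 169.24]
 [226.48 168.84]
 [226.01 168.06]]
[101.19125811 -45.61981597 196.16971241]
[101.19802    -56.59788147 191.21163066] [0.8 0.  2.5]
6 needle 227.0 58.0 rows [ 0.  0.  0. 58.  0.] green 224.34199134199133 beamrow [  0   0   0   0   0   0   0   0   0   0   0   0   0   0   0  96 108 107
 131 111  76  64  31  75  11 108]
7 needle 227.01666666666668 60.0 rows [ 0.  0.  0. 60.  0.] green 224.34056399132322 beamrow [  0   0   0   0   0   0   0   0   0   0   0   0   0   0   0  97 107 104
 131 112  77  65  31  79  11 109]
39.8667
```

View pics/c7.png

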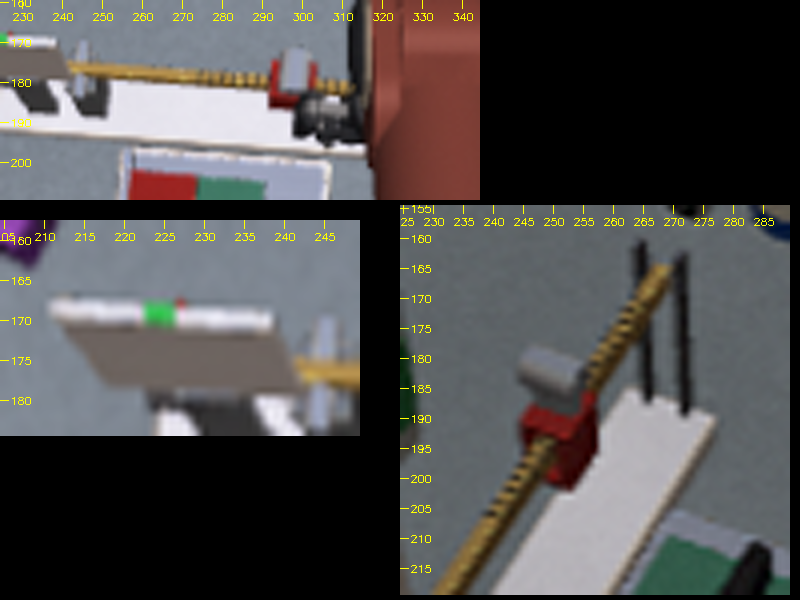

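```bash
cat > tm.py <<'E'
from sl import *
def bi(tag,n):
    p=load(f"pics/{n}{tag}.pkl")["pixels"].astype(np.float32)
    return cv2.resize(np.clip(p[...,0]-p[...,2]-15,0,None),None,fx=10,fy=10,interpolation=cv2.INTER_CUBIC)
def pos(ref,tags):
    # side: end of beam, incl. background above its tip
    r=bi(ref,"side"); c={3:(266,162),4:(269,169),7:(268,165),5:(267,163)}[ref]
    x0,y0=(c[0]-9)*10,(c[1]-4)*10; T=r[y0:y0+140,x0:x0+140]
    for k in tags:
        _,v,_,l=cv2.minMaxLoc(cv2.matchTemplate(bi(k,"side")[1500:1950,2450:2850],T,cv2.TM_CCOEFF_NORMED))
        print(ref,k,"side",(l[0]+2450-x0)/10,(l[1]+1500-y0)/10,round(v,3))
if __name__=="__main__":
    pos(7,(3,4,5,7,6)); pos(5,(3,4,7))
    s=load("pics/side7.pkl")
    for xs in(100,):
        for a in(.07,0,-.07):
            Pt=[100,130-330*np.cos(a),155+330*np.sin(a)];print(a,proj(s,[W(*Pt)]).round(2))
    t=load("pics/top7.pkl")
    for L in(100,110,120):pass
E
python3 tm.py
```

```text
7 3 side 12.0 5.2 1.0
7 4 side 0.0 3.4 0.941
7 5 side 8.8 14.1 1.0
7 7 side 11.4 11.5 1.0
7 6 side 11.9 12.4 1.0
5 3 side 13.0 7.0 1.0
5 4 side 0.2 5.8 0.927
5 7 side 13.0 12.7 1.0
0.07 [[268.07 161.7 ]]
0 [[268.35 165.81]]
-0.07 [[268.45 170.1 ]]
```

```bash
python3 - <<'E'
import re
s=open("tm.py").read().replace("_,v,_,l=","v,_,l,_=").replace("TM_CCOEFF_NORMED","TM_SQDIFF");open("tm.py","w").write(s)
E
python3 tm.py; python3 -c "
from tm import *
pos(3,(4,5,7));pos(4,(3,5,7))"
```

```text
7 3 side -0.6 -4.1 316186.0
7 4 side 0.0 3.4 721066.5
7 5 side -0.3 -2.2 244861.0
7 7 side 0.0 0.0 3.0
7 6 side 0.0 0.0 8380.0
5 3 side -0.3 -1.9 248202.5
5 4 side 0.3 5.6 898361.5
5 7 side 0.3 2.1 248699.0
0.07 [[268.07 161.7 ]]
0 [[268.35 165.81]]
-0.07 [[268.45 170.1 ]]
3 4 side 0.7 7.2 1223240.0
3 5 side 0.2 1.9 308985.0
3 7 side 0.6 4.0 373486.0
4 3 side 0.0 -8.5 1146699.5
4 5 side -0.2 -5.8 907081.5
4 7 side 0.0 -3.4 760752.5
```

```bash
python3 - <<'E'
from sl import *
arm.move_l(W(101,-56.6,265),v=250)
grip(-56.6,191)
print(S(arm.observe()["ee_pos"]))
arm.move_l(W(101,-54.3,191),v=20);arm.wait(.3)
o=arm.observe();e=S(o["ee_pos"]);print(e,np.round(o["force"],1))
if abs(e[1]+54.5)>.4:
    arm.move_l(W(101,-54.3-(e[1]+54.5),191),v=20);arm.wait(.3);e=S(arm.observe()["ee_pos"]);print(e)
arm.release();arm.move_l(W(101,e[1],265),v=150)
arm.move_l(W(20,-130,330),v=250);arm.wait(1.2)
look(8);meas(8);print(arm.observe()["t"])
import tm
tm.pos(7,(8,));tm.pos(3,(8,));tm.pos(4,(8,));tm.pos(5,(8,))
t=load("pics/top8.pkl");a=crop(t,240,185,320,260,6,5);c=crop(t,208,160,245,180,8,5)
im=np.zeros((600,800,3),np.uint8);im[:450,:480]=a;im[:160,490:490+296]=c;cv2.imwrite("pics/c8.png",im)
E
```

```text
[101.1834187  -56.75817575 191.17157348]
[101.18863723 -54.69332455 191.04306779] [ 0.9 -2.   0.4]
8 needle 225.0 12.0 rows [ 0.  0. 12.  0.  0.] green 224.21182266009853 beamrow [  0   0   0   0   0   0   0   0   0   0   0   0   0   0   0  95 110 101
 117 113  12 106  10  67  34  49]
45.7917
7 8 side -0.3 -0.2 543317.0
3 8 side 0.3 3.9 810116.5
4 8 side -0.2 -3.9 622936.5
5 8 side 0.0 2.0 462170.0
```

View pics/c8.png

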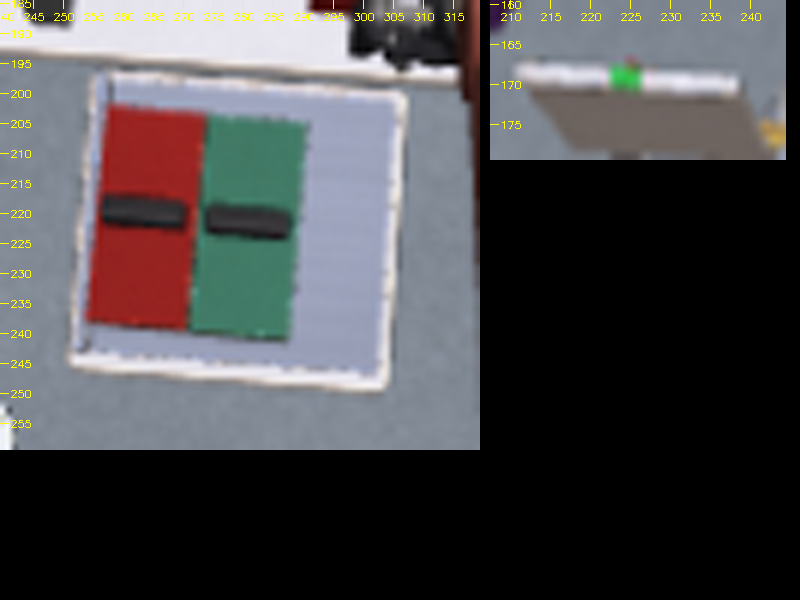

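```bash
python3 - <<'E'
from h import *
t=load("pics/top8.pkl")
T=lambda p:np.array(p)/6+[240,185]-.5
for n,L in(("red",[(107,106),(207,112),(188,330),(88,322)]),("green",[(207,114),(308,124),(288,342),(190,333)])):
    c=np.array([S(atz(t,T(p),116)) for p in L]);print(n,c.round(1).tolist(),c.mean(0).round(1))
b=[(94,72),(406,96),(385,390),(68,366)]
print("base",np.mean([S(atz(t,T(p),46)) for p in b],0).round(1))
E
```

```text
red [[19.9, 82.3, 116.0], [20.6, 22.4, 116.0], [-110.1, 23.4, 116.0], [-109.8, 82.7, 116.0]] [-44.8  52.7 116. ]
green [[19.4, 22.3, 116.0], [17.8, -38.3, 116.0], [-112.7, -35.9, 116.0], [-111.7, 22.1, 116.0]] [-46.8  -7.5 116. ]
base [-40.8   0.4  46. ]
```

```bash
python3 -c "
from workcell import arm
print(arm.hand_in(),arm.observe()['t'])"
```

```text
the job is handed in; nothing more can be done
the job is handed in; nothing more can be done
```

I handed the job in at about 46 s: the last pictures show both boxes closed up against the fence (about 2 mm gap measured, under 4 mm allowed) and the pointer at the green mark, but no verdict came back.

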